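# Tip the copper fittings from the tilt tray into the scrap bin

### The arm

A 6-joint arm with a two-finger parallel gripper is mounted at the origin on the work surface. World frame = base frame: x ahead of the robot, y to its left, z up, the work surface at z = 0. Lengths are in m, angles in rad, forces in N, time in s.
With the tool pointing down it reaches from about 0.35 to 0.725 m from the base axis. Payload 6 kg.
Tool frame: the origin (TCP) lies at the very end of the fingers, on their centre line; the grasp point (between the pads) lies 19 mm behind it; x points along the fingers, y is the direction in which the jaws open and shut, and the axes are right-handed (so a half turn about x gives the same grasp; the last joint's range is limited). The gripper opens to 85 mm and grips with 20 to 120 N. Pads are 22 mm wide; open, the fingers measure 114 mm over their backs; the gripper's body (76 mm by 85 mm) begins 54 mm behind the grasp point. The pads swing forward as they close: fully open they stand 13 mm farther back than shut.
Start: joints at [-0.861, 0.04, 0.085, 0, -1.615, -0.334], TCP at [0.22, -0.558, 0.231] pointing down, gripper open.
Joint ranges: [-2.56, 2.56], [-1.29, 2.01], [-1.08, 1.49], [-3.29, 1.98], [-2.81, -0.18], [-2.99, 2.99]. Speed limits (rad/s): [2.57, 2.57, 3.01, 3.14, 3.14, 3.14].

### API

Orientations are given as a unit quaternion [w, x, y, z].
In Python, from bench import ctrl gives the robot as it stands.
- The arm moves only by the tool servo_tool, never from a script. Its argument "moves" is text: rows parted by semicolons, each of 7 numbers parted by spaces: the turn, a rotation vector about the world's x, y, z in rad, then the shift along the world's x, y, z in mm, then the closure, from -1 (fully open) to 1 (shut). A call has 1 to 5 rows; each row is the pose to reach, as a shift and turn from the pose measured when the call began; what a row does not reach only later rows make up. A row lasts 1/12 s, in which the tool goes at most 41.7 mm and 7.16 degrees, less where a joint would pass 70% of its speed; a pose out of reach is approached as far as the arm can. A call with a gripper value outside its range is refused whole. The fingers move at their own pace and stop on an object; "force" is the grip in N (left out, the last holds). Time passes only in rows, so rows that repeat a pose let the fingers close. It gives the time, the measured TCP pose, the force and the opening at its end, in the units of the state.
- ctrl.observe(): the state, without advancing time (a new reading comes with each control period).
- ctrl.read_camera(name): name is "scene" or "side" or "wrist"; returns the picture (384x512x3 uint8, red, green, blue); there is no depth.
- ctrl.camera_info(name): a dict with "fovy" (degrees; the focal length in pixels is half the picture's height over the tangent of half this angle, whatever the lens; pixels are square), "cx", "cy" (the principal point, pixels), "R" (3x3) and "t" (3): a world point X has camera coordinates R X + t. Camera axes: x right, y down, z forward; pixel columns grow to the right and rows downward; lengths in m; the calibration is good to about 2 mm. The wrist camera is an equidistant fisheye: a pixel r from the principal point sees the ray r / f radians off the axis. A picture is of the moment at which its call begins: read the wrist's pose just before it. camera_info takes no time and is no camera call; for the wrist camera it gives the pose at the moment of the call.
- ctrl.finish_job(): hands the job in, once; it reports no verdict.
The state is a dict: "t": time; "q": joint angles; "joint_vel": joint speeds; "joint_torque": joint torques, N m; "tool_pos": TCP position; "ee_rot": TCP orientation; "force": force on the tool from outside, world axes, zero at the start; "torque": the same for the moment, N m; "opening": finger opening in m.
Only numpy, scipy, OpenCV 4.12 (cv2) and the standard library are available. Lean on these libraries where they do the work, as an engineer would, in place of code of your own. Each camera call takes 0.05 s, during which the arm holds its last target.

### The job

Empty the tilt tray: lift it by its upright tab a third to a half of the way and let go (its stiff hinge holds it), then take it again by the flat handle, which is free of its cheeks by now, and swing it on up to its stop so that all three copper fittings slide into the bin. Then lower the tray gently until it is fully home and level, and leave the other things on the bench undisturbed.

Things in the scene. Friction and masses are not known exactly. Their poses are not given: they have to be found in the camera images.
- stand: Grey fixed stand of the tilt tray. Origin on the bench under the middle of the hinge line; always level, x, y and yaw vary. Local x runs along the hinge, +y from the hinge to the tray's free edge, -y to the bin, z up. Hinge axis 75 mm above the bench. Two fixed cheeks (x -80 to -70 and -40 to -30, y 212 to 288, top at z 90 mm) flank the flat handle with 5 mm play when the tray is down.
- tray (a joint): Tray angle, rad: 0 = down and level, growing as the free edge rises; stop 1.36. Stiff hinge (about 1.3 N m, more than the loaded tray's weight): stays where left, must be pushed down too. Tray frame: origin mid hinge axis, axes as the stand's when down. Floor: rubber-lined (fittings start sliding at 0.6 to 0.9 rad), z = 0, x +-130, y 0 to 200 mm; 26 mm walls, open at the hinge edge.
- tab_grip (a point): Grip point of the dark steel upright tab on the tray's free edge, tray frame (50, 197, 52) mm. The tab is 60 mm long along the hinge (tray x 20 to 80), 10 mm thick along tray y, and its top is 72 mm above the tray floor, 20 mm above this point. It tilts with the tray; its axes are the tray's.
- handle_grip (a point): Grip point of the flat wooden handle that sticks out from the free edge in the tray's plane, tray frame (-55, 258, 5) mm. The handle is 20 mm wide along the hinge, 18 mm thick, and ends 30 mm beyond this point. With the tray down, the stand's cheeks leave no room for fingers beside it. Its axes are the tray's.
- bin: Grey fixed sheet-metal scrap bin below the hinge edge, 264 mm along local x, 200 mm along local y, walls 54 mm (tray side), 66 mm (ends), 125 mm (far side), inside with a smooth 48 degree chute plate falling from the tray-side wall to the floor; origin at the centre of its underside; axes as the stand's.
- long_tee: Copper tee fitting lying on the tray, run 84 mm, branch 34 mm, 30 mm thick; origin on its underside below where the legs meet.
- short_tee: Copper tee fitting lying on the tray, run 70 mm, branch 34 mm, 30 mm thick; origin on its underside below where the legs meet.
- elbow: Copper elbow fitting lying on the tray, legs 60 and 40 mm, 30 mm thick; origin on its underside, 20 mm along the long leg from the corner.
- gas_bottle: Bystander, to be left alone: blue gas bottle with a brass cap, 74 mm across, 200 mm tall; origin at its underside
- flux_tin: Bystander, to be left alone: white round tin, 68 mm across, 32 mm tall; origin at its underside
- solder_spool: Bystander, to be left alone: silvery metal spool, 56 mm across, 42 mm tall; origin at its underside
- wrench: Bystander, to be left alone: steel wrench lying flat, 170 mm long; origin at its underside
- pipe_stub: Bystander, to be left alone: piece of copper pipe 150 mm long with a square brass end, lying; origin at its underside
- brush: Bystander, to be left alone: hand brush lying flat, 160 mm long; origin at its underside
- tape_roll: Bystander, to be left alone: paper-coloured tape roll lying flat, 90 mm across, 25 mm tall; origin at its underside
Mind the look-alikes: they are no part of the job. Leave any blue or green look-alike of the elbow alone. What is shaped like the long_tee but blue is not meant.

How it is judged:
By the outcome, as a careful person would: the job done as asked, in the order asked, and still so for the second after the job is handed in, with the robot touching nothing.
It also fails if it takes over 61 s, if anything falls off the work surface, if the arm or the gripper's body presses on something with over 40 N, if the wrist force passes 120 N, or if a joint passes its speed limit or range.

## Working session

There is one attempt and no reset: what is moved stays moved. The work goes in short steps, Python scripts to look and compute and a tool call to move; the robot and the scene stay as the last step left them, time stands still between calls to the robot, and variables do not carry over. Pictures are saved under pics/ and viewed, and the job is handed in when it is done.

Besides the shell and the picture viewer there is one more tool, called by a JSON object that holds its "fn" and its "kwargs". servo_tool: Moves the arm, as the interface text tells. Its arguments: {"type":"object","properties":{"moves":{"type":"string"},"force":{"type":"number"}},"required":["moves"]}

```bash
ls; mkdir -p pics
python3 - <<'E'
from bench import ctrl
import cv2
s=ctrl.observe(); print({k:(v if not hasattr(v,'round') else v) for k,v in s.items()})
for n in ['scene','side','wrist']:
    i=ctrl.camera_info(n); print(n,i)
    im=ctrl.read_camera(n); cv2.imwrite(f'pics/{n}0.png',im[:,:,::-1])
E
```

```text
pics
{'t': 0.0, 'q': array([-8.61294713e-01,  4.08321294e-02,  8.37946809e-02, -4.75260976e-04,
       -1.61550040e+00, -3.33721651e-01]), 'joint_vel': array([ 4.28655299e-04,  1.46141460e-03, -3.13657287e-05, -2.75941363e-03,
       -6.56121498e-04,  3.15665007e-04]), 'joint_torque': array([ 2.83015048e-03, -3.68217158e+01,  3.47424924e+01,  6.93248659e+00,
       -5.53745020e-03,  4.09695275e-06]), 'tool_pos': array([ 0.22016791, -0.55778737,  0.2302562 ]), 'ee_rot': array([ 0.69449917, -0.13146764,  0.69482168,  0.13270262]), 'force': array([-0.30613313,  0.1385378 ,  0.52304174]), 'torque': array([-0.04327397,  0.08641706, -0.01087288]), 'opening': 0.08539889278351012}
scene {'fovy': 49.19961425907781, 'cx': 252.21658586086116, 'cy': 193.47775505789116, 'R': array([[ 0.75750008,  0.65255114,  0.01925195],
       [ 0.45476459, -0.50628697, -0.73270913],
       [-0.46838316,  0.56378233, -0.68026957]]), 't': array([-0.41430596, -0.14334702,  1.63122465])}
side {'fovy': 44.47864971871964, 'cx': 248.98499405266625, 'cy': 199.06366170260256, 'R': array([[-0.895358  ,  0.44520111,  0.01140242],
       [ 0.26732924,  0.55775938, -0.78577321],
       [-0.35618692, -0.70050014, -0.61840961]]), 't': array([ 0.44117949, -0.05959911,  1.61217387])}
wrist {'fovy': 65.70646984690485, 'cx': 249.7138421970084, 'cy': 192.4057398917984, 'R': array([[-0.36700503,  0.93021613,  0.00229216],
       [ 0.89674709,  0.35314304,  0.2667108 ],
       [ 0.24728923,  0.09993969, -0.96377388]]), 't': array([ 0.60001324, -0.03425438,  0.37828329])}
```

View pics/scene0.png

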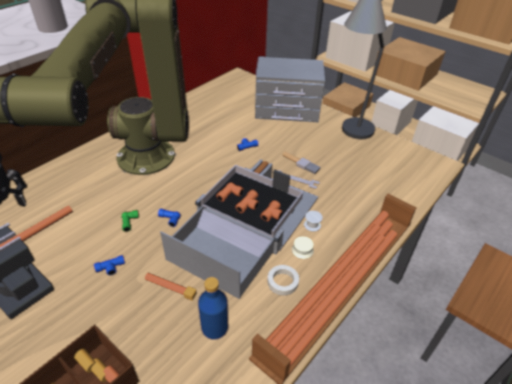

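View pics/side0.png

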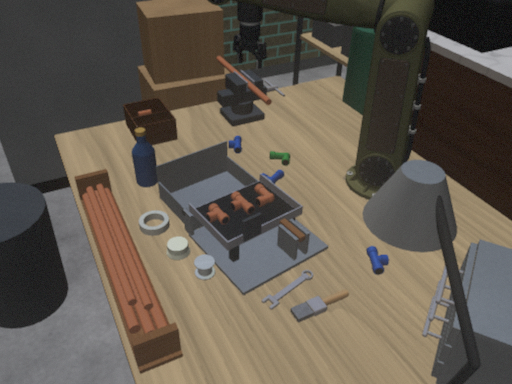

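View pics/wrist0.png

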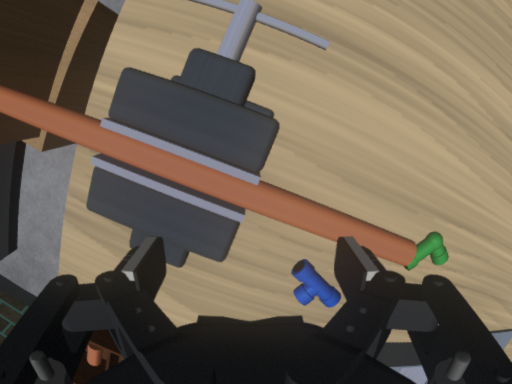

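Run:
```python
import cv2
a=cv2.imread('pics/scene0.png')[135:295,150:330]; b=cv2.imread('pics/side0.png')[140:300,150:340]
cv2.imwrite('pics/sc_crop.png',cv2.resize(a,None,fx=4,fy=3.7,interpolation=2)[:,:]);cv2.imwrite('pics/si_crop.png',cv2.resize(b,None,fx=4,fy=3.7,interpolation=2))
```

```text
(no output)
```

View pics/sc_crop.png

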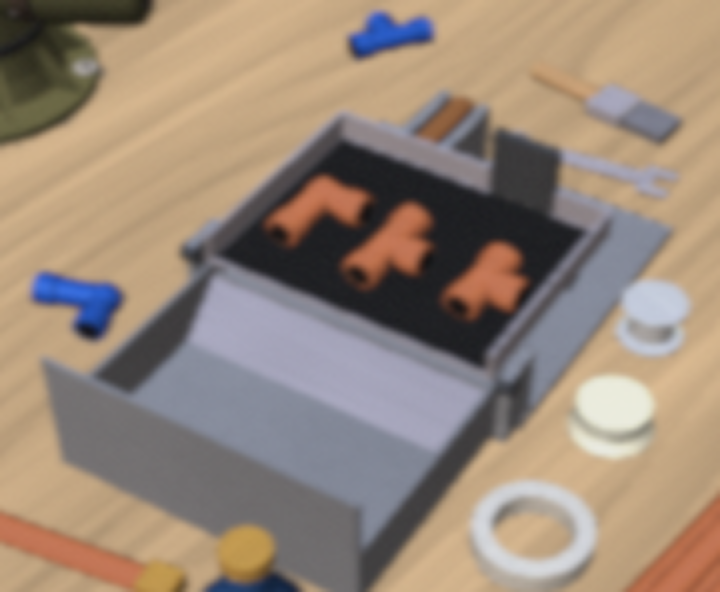

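View pics/si_crop.png

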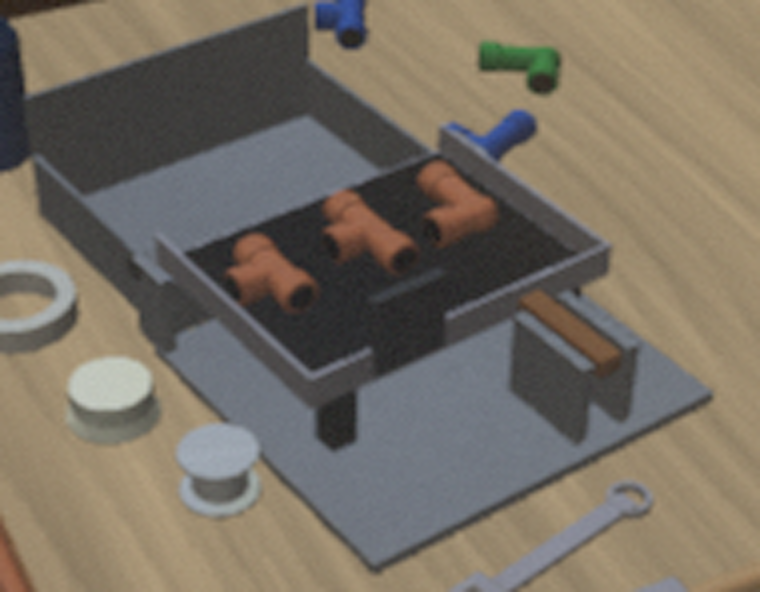

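```bash
cat > h.py <<'E'
import numpy as np, cv2
from scipy.optimize import least_squares
from scipy.spatial.transform import Rotation as Ro
from bench import ctrl
def proj(n,P,info=None):
    i=info or ctrl.camera_info(n); C=np.asarray(P)@i['R'].T+i['t']
    f=192/np.tan(np.radians(i['fovy']/2))
    if n=='wrist':
        r=np.hypot(C[:,0],C[:,1]); th=np.arctan2(r,C[:,2]); k=f*th/np.maximum(r,1e-9)
        return np.c_[i['cx']+k*C[:,0],i['cy']+k*C[:,1]]
    return np.c_[i['cx']+f*C[:,0]/C[:,2],i['cy']+f*C[:,1]/C[:,2]]
def stand2w(p,L):
    L=np.asarray(L,float)/1000; c,s=np.cos(p[2]),np.sin(p[2])
    return np.c_[p[0]+c*L[:,0]-s*L[:,1],p[1]+s*L[:,0]+c*L[:,1],L[:,2]]
def tray2s(T,a):
    T=np.asarray(T,float); c,s=np.cos(a),np.sin(a)
    return np.c_[T[:,0],c*T[:,1]-s*T[:,2],75+s*T[:,1]+c*T[:,2]]
E
cat > fit.py <<'E'
from h import *
si=[((-30,288,90),(588,382)),((-30,212,90),(513,320)),((-80,288,90),(636,345)),((20,202,147),(443,274)),((80,202,147),(368,304))]
sc=[((20,197,147),(497,130)),((80,197,147),(560,150))]
A=np.array([a for a,_ in si]);a=np.array([(150+u/4,140+v/3.7) for _,(u,v) in si])
B=np.array([x for x,_ in sc]);b=np.array([(150+u/4,135+v/3.7) for _,(u,v) in sc])
i1=ctrl.camera_info('side');i2=ctrl.camera_info('scene')
f=lambda p:np.r_[(proj('side',stand2w(p,A),i1)-a).ravel(),(proj('scene',stand2w(p,B),i2)-b).ravel()]
best=min((least_squares(f,[.5,-.1,y],loss='soft_l1') for y in np.arange(-3,3,1)),key=lambda r:r.cost)
p=best.x; print(p,best.cost); print(f(p).reshape(-1,2).round(1))
np.save('p.npy',p)
E
cat > ov.py <<'E'
from h import *
import sys
def box(x0,x1,y0,y1,z0,z1):
    c=np.array([(x,y,z) for x in(x0,x1) for y in(y0,y1) for z in(z0,z1)],float)
    return c,[(i,j) for i in range(8) for j in range(i) if bin(i^j).count('1')==1]
def draw(im,n,p,a,info,off,sx,sy):
    def d(c,e,col,tr):
        q=proj(n,stand2w(p,tray2s(c,a) if tr else c),info); q=(q-off)*[sx,sy]
        for i,j in e: cv2.line(im,tuple(int(v) for v in q[i]),tuple(int(v) for v in q[j]),col,1,cv2.LINE_AA)
    d(*box(-80,-70,212,288,0,90),(0,255,0),0); d(*box(-40,-30,212,288,0,90),(0,255,0),0)
    d(*box(-130,130,0,200,0,26),(0,255,255),1); d(*box(20,80,192,202,0,72),(255,0,255),1); d(*box(-65,-45,200,288,-4,14),(255,255,0),1)
if __name__=='__main__':
    p=np.load('p.npy')
    for n,o in(('scene',(150,135)),('side',(150,140))):
        im=cv2.imread(f'pics/{n}0.png')[o[1]:o[1]+160,o[0]:o[0]+190]
        im=cv2.resize(im,None,fx=4,fy=3.7,interpolation=2); draw(im,n,p,0,ctrl.camera_info(n),o,4,3.7)
        cv2.imwrite(f'pics/ov_{n}_{sys.argv[1]}.png',im)
E
python3 fit.py; python3 ov.py 1
```

```text
[ 0.53216593 -0.06844144  0.13482907] 4.217828639138083
[[-2.  -1.7]
 [-0.5 -0.8]
 [ 0.6  1.2]
 [ 0.6  0.2]
 [ 0.5  0.3]
 [-0.1 -0.6]
 [ 0.4  0.8]]
```

View pics/ov_side_1.png

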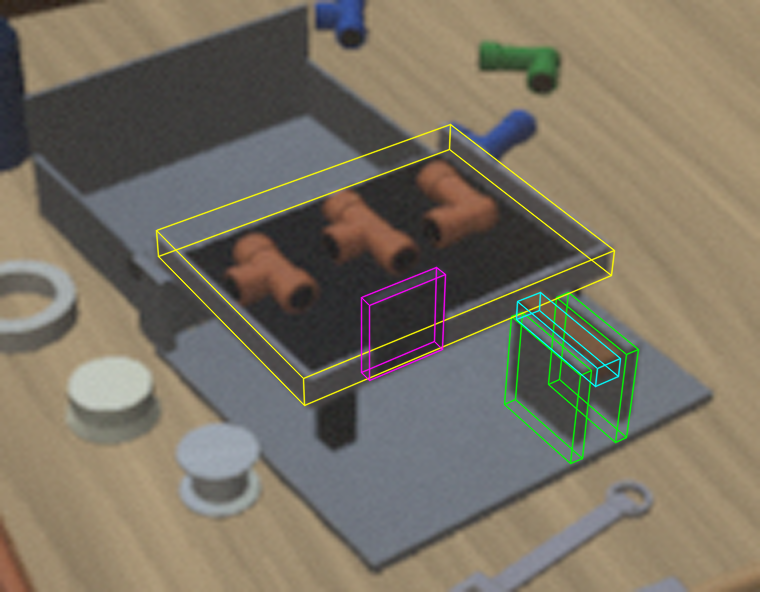

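View pics/ov_scene_1.png

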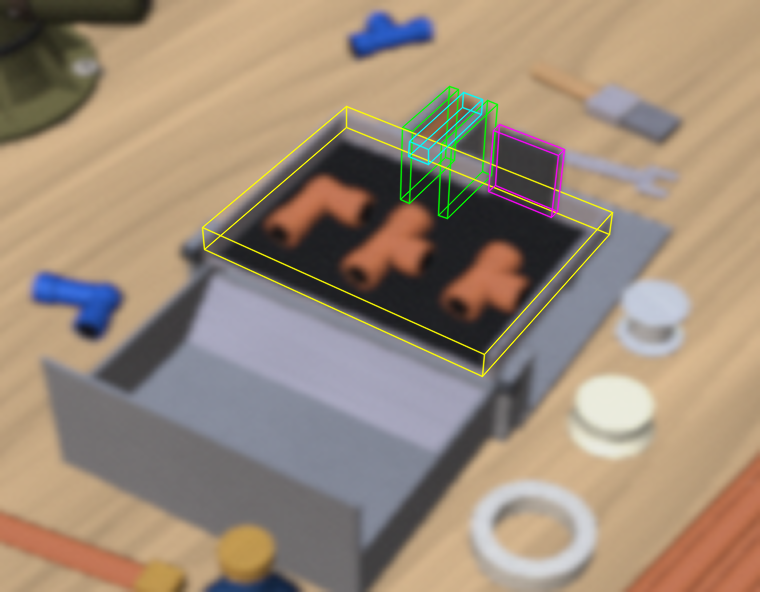

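```bash
cat > fit.py <<'E'
from h import *
W=3
si=[((-30,288,90),(586,380)),((-30,212,90),(513,320)),((-80,288,90),(637,347)),((20,202,147),(443,274)),((80,202,147),(368,304)),
((131.5,0,101),(160,237)),((-131.5,0,101),(443,126)),((131.5,201.5,101),(312,376)),((-131.5,201.5,101),(608,244))]
sc=[((20,197,147),(497,130)),((80,197,147),(560,150)),((-131.5,201.5,101),(343,116)),((131.5,201.5,101),(610,210)),((131.5,0,101),(492,362))]
A=np.array([a for a,_ in si]);a=np.array([(150+u/4,140+v/3.7) for _,(u,v) in si])
B=np.array([x for x,_ in sc]);b=np.array([(150+u/4,135+v/3.7) for _,(u,v) in sc])
i1=ctrl.camera_info('side');i2=ctrl.camera_info('scene')
f=lambda p:np.r_[(proj('side',stand2w(p,A),i1)-a).ravel(),(proj('scene',stand2w(p,B),i2)-b).ravel()]
best=min((least_squares(f,[.5,-.1,y],loss='soft_l1') for y in np.arange(-3,3,1)),key=lambda r:r.cost)
p=best.x; print(p,best.cost); print(f(p).reshape(-1,2).round(1).tolist())
np.save('p.npy',p)
E
cat > plan.py <<'E'
from h import *
def frame():
    p=np.load('p.npy'); e=np.array([np.cos(p[2]),np.sin(p[2]),0]); n=np.array([-e[1],e[0],0]); return p,e,n
def state():
    s=ctrl.observe(); w,x,y,z=s['ee_rot']; return s,Ro.from_quat([x,y,z,w])
def goto(tp,off,a,jaw,sign,back=0,tilt=None):
    """grasp point tp (tray mm), finger dir at angle off from -z' toward -y', jaw 'x'/'y'"""
    p,e,n=frame(); s,R=state()
    P=stand2w(p,tray2s([tp],a))[0]; ph=a-off if tilt is None else tilt
    fx=n*np.sin(ph)-np.array([0,0,np.cos(ph)])
    ty=sign*(e if jaw=='x' else np.cos(ph)*n+np.sin(ph)*np.array([0,0,1.]))
    Rt=Ro.from_matrix(np.c_[fx,ty,np.cross(fx,ty)])
    T=P+fx*(0.019-back)
    rv=(Rt*R.inv()).as_rotvec(); return rv,(T-s['tool_pos'])*1000
E
python3 fit.py; python3 ov.py 2
python3 - <<'E'
from plan import *
s,R=state(); print(R.as_matrix().round(3))
for sg in (1,-1): print(sg,goto((50,197,52),0,0,'y',sg,.1))
for sg in (1,-1): print(sg,goto((-55,258,5),.785,.5,'x',sg,.1))
E
```

```text
[ 0.53679057 -0.06930691  0.160709  ] 11.972068695135743
[[-1.2, -2.1], [-0.7, -1.4], [0.3, -0.5], [0.7, -0.1], [0.8, 0.3], [-2.4, -0.7], [0.3, -0.8], [-1.6, 1.6], [1.3, 0.7], [-0.4, -0.5], [0.2, 0.6], [-0.2, -2.4], [1.4, 0.1], [0.2, -1.6]]
[[-0.001 -0.367  0.93 ]
 [ 0.001  0.93   0.367]
 [-1.     0.001 -0.   ]]
1 (array([-0.00128646, -0.00049509, -0.21510582]), array([334.45795841, 691.03355066, -22.5228952 ]))
-1 (array([ 7.27246672e-04, -1.88968965e-03,  2.92648615e+00]), array([334.45795841, 691.03355066, -22.5228952 ]))
1 (array([-0.16283281, -0.28314117, -1.77253686]), array([222.84321016, 723.3829484 ,  50.28940044]))
-1 (array([-0.26825834,  0.15088596,  1.34610681]), array([222.84321016, 723.3829484 ,  50.28940044]))
```

View pics/ov_side_2.png

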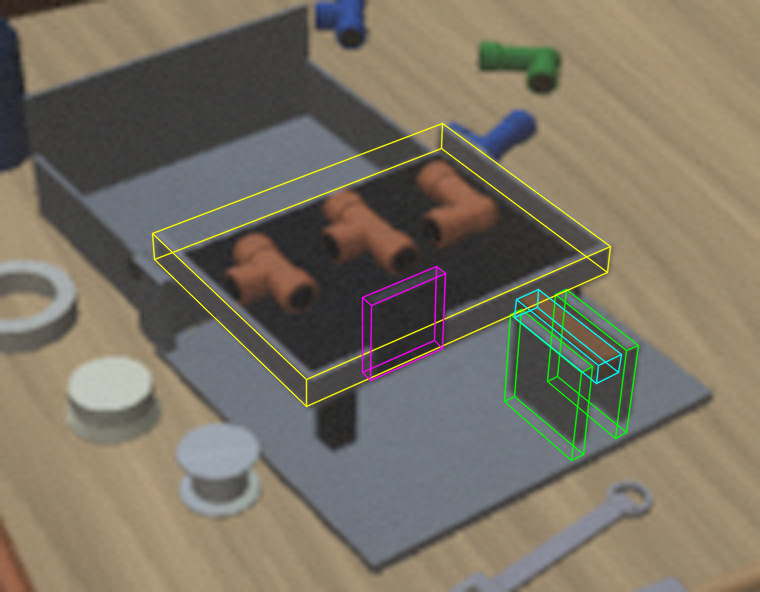

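Run:
```python
from plan import *
def ray(n,uv,z):
    i=ctrl.camera_info(n); f=192/np.tan(np.radians(i['fovy']/2))
    d=i['R'].T@np.array([(uv[0]-i['cx'])/f,(uv[1]-i['cy'])/f,1]); c=-i['R'].T@i['t']; return c+d*(z-c[2])/d[2]
S=lambda u,v:(150+u/4,140+v/3.7)
a,b,c=[ray('side',S(*q),.008) for q in((377,570),(712,397),(165,350))]
print(a,b,c, np.arctan2(*(a-b)[[1,0]]), np.arctan2(*(a-c)[[1,0]])-np.pi/2, np.linalg.norm(a-b),np.linalg.norm(a-c))
```

```text
[0.63192617 0.25241416 0.008     ] [0.34082502 0.20231125 0.008     ] [ 0.67357172 -0.01754818  0.008     ] 0.17044515084880543 0.15305777092600903 0.2953814125416714 0.27315566239408673
```

{"fn": "servo_tool", "kwargs": {"moves": "0 0 0 0 30 40 -1;0 0 -0.05 30 90 60 -1;0 0 -0.1 50 125 75 -1;0 0 -0.12 65 160 85 -1;0 0 -0.15 80 195 90 -1", "force": 60}}

```text
t: 0.57
tool_pos: [0.2885, -0.3881, 0.3153]
ee_rot: [0.703, -0.079, 0.703, 0.079]
force: [1.8, 0.1, -0.3]
opening: 0.0849
```

{"fn": "servo_tool", "kwargs": {"moves": "0 0 -0.06 230 470 20 -1;0 0 -0.06 230 470 20 -1;0 0 -0.06 230 470 20 -1;0 0 -0.06 230 470 20 -1;0 0 -0.06 230 470 20 -1"}}

```text
t: 0.98
tool_pos: [0.3798, -0.2004, 0.3228]
ee_rot: [0.705, -0.058, 0.704, 0.058]
force: [0.9, -0.2, 0.7]
opening: 0.0848
```

{"fn": "servo_tool", "kwargs": {"moves": "0 0 0 130 280 0 -1;0 0 0 130 280 0 -1;0 0 0 130 280 0 -1;0 0 0 130 280 0 -1;0 0 0 130 280 0 -1"}}

```text
t: 1.4
tool_pos: [0.4672, -0.011, 0.3229]
ee_rot: [0.705, -0.058, 0.704, 0.058]
force: [1.6, -0.3, 1.3]
opening: 0.0853
```

Run:
```python
from plan import *
p=np.load('p.npy');p[2]=.16;np.save('p.npy',p)
s,R=state(); print(s['t'],s['q'].round(2),s['tool_pos'])
print(goto((50,197,52),0,0,'y',1,.1))
```

```text
1.4 [ 0.41 -0.28 -0.04 -0.   -1.81 -1.82] [ 0.4671817  -0.01095707  0.32292767]
(array([-0.00127502,  0.00182667, -0.00437155]), array([  87.584553  ,  144.09984526, -114.92766634]))
```

{"fn": "servo_tool", "kwargs": {"moves": "0 0 0 88 144 -60 -1;0 0 0 88 144 -60 -1;0 0 0 88 144 -60 -1;0 0 0 88 144 -60 -1;0 0 0 88 144 -60 -1"}}

```text
t: 1.82
tool_pos: [0.5555, 0.1369, 0.2581]
ee_rot: [0.703, -0.059, 0.706, 0.059]
force: [0.1, -1.0, -1.6]
opening: 0.0855
```

Run:
```python
from plan import *
from ov import draw
s,R=state(); print(s['t'],s['q'].round(2),s['tool_pos'])
i=ctrl.camera_info('wrist');im=ctrl.read_camera('wrist')[:,:,::-1].copy()
im=cv2.resize(im,None,fx=1.5,fy=1.5); draw(im,'wrist',np.load('p.npy'),0,i,(0,0),1.5,1.5); cv2.imwrite('pics/w1.png',im)
print(goto((50,197,52),0,0,'y',1,0))
```

```text
1.8167 [ 0.59 -0.03  0.07 -0.   -1.67 -1.99] [0.55553957 0.1368506  0.25813744]
(array([ 0.00102242, -0.00514165, -0.00730572]), array([  -0.81406947,   -3.7448262 , -149.49013145]))
```

View pics/w1.png

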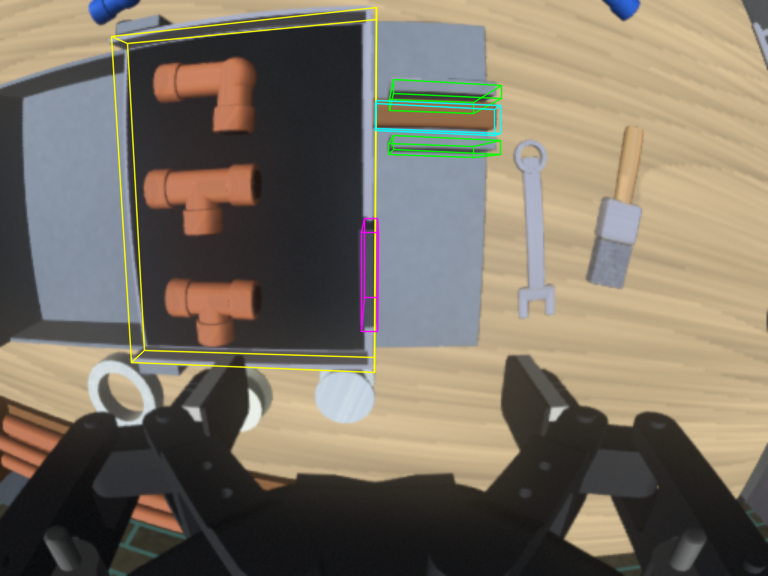

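{"fn": "servo_tool", "kwargs": {"moves": "0 0 0 -1 -4 -40 -1;0 0 0 -1 -4 -80 -0.6;0 0 0 -1 -4 -120 -0.4;0 0 0 -1 -4 -148 -0.4;0 0 0 -1 -4 -148 -0.4"}}

```text
t: 2.28
tool_pos: [0.5507, 0.1315, 0.1015]
ee_rot: [0.699, -0.06, 0.711, 0.058]
force: [-0.8, 1.1, -0.9]
opening: 0.0601
```

{"fn": "servo_tool", "kwargs": {"moves": "0 0 0 0 0 0 0.2;0 0 0 0 0 0 1;0 0 0 0 0 0 1;0 0 0 0 0 0 1;0 0 0 0 0 0 1", "force": 80}}

```text
t: 2.7
tool_pos: [0.5519, 0.1317, 0.1042]
ee_rot: [0.7, -0.06, 0.709, 0.058]
force: [-1.7, -1.7, 4.3]
opening: 0.0093
```

```bash
cat >> plan.py <<'E'
def arc(das):
    p,e,n=frame(); s,R=state(); h=np.array([p[0],p[1],.075]); r=s['tool_pos']-h
    for d in das:
        rv=e*d; print(d,rv.round(3),((Ro.from_rotvec(rv).apply(r)-r)*1000).round(1))
E
python3 - <<'E'
from plan import *
s,R=state(); print(s['t'],s['q'].round(2),s['tool_pos'],s['force'],s['opening'])
print(goto((50,197,52),0,0,'y',1,0))
arc([.05,.1,.15,.2,.25,.3,.35,.4,.45,.5,.55])
E
```

```text
2.7 [ 0.59 -0.01 -0.2  -0.   -1.4  -1.99] [0.55185626 0.13168117 0.10424749] [-1.67124208 -1.67601863  4.34654199] 0.009300610744215695
(array([ 0.00397573, -0.01312767, -0.0070025 ]), array([2.9099915 , 1.46160327, 3.75251448]))
0.05 [0.049 0.008 0.   ] [ 0.3 -1.7  9.8]
0.1 [0.099 0.016 0.   ] [ 0.6 -3.8 19.4]
0.15 [0.148 0.024 0.   ] [ 1.  -6.5 29. ]
0.2 [0.197 0.032 0.   ] [ 1.5 -9.6 38.4]
0.25 [0.247 0.04  0.   ] [  2.1 -13.2  47.6]
0.3 [0.296 0.048 0.   ] [  2.8 -17.2  56.6]
0.35 [0.346 0.056 0.   ] [  3.5 -21.6  65.4]
0.4 [0.395 0.064 0.   ] [  4.3 -26.5  74. ]
0.45 [0.444 0.072 0.   ] [  5.1 -31.8  82.4]
0.5 [0.494 0.08  0.   ] [  6.1 -37.5  90.4]
0.55 [0.543 0.088 0.   ] [  7.  -43.6  98.1]
```

{"fn": "servo_tool", "kwargs": {"moves": "0.04 0.006 0 0.2 -1.4 8 1;0.08 0.013 0 0.5 -3 15.6 1;0.12 0.019 0 0.8 -5 23.3 1;0.16 0.026 0 1.2 -7.2 31 1;0.197 0.032 0 1.5 -9.6 38.4 1"}}

```text
t: 3.12
tool_pos: [0.5535, 0.1225, 0.1421]
ee_rot: [0.691, 0.011, 0.711, 0.129]
force: [4.8, 0.6, -9.1]
opening: 0.0094
```

Run:
```python
from plan import *
s,R=state(); print(s['t'],s['tool_pos'],s['force'],s['opening'])
p,e,n=frame(); x=R.as_matrix()[:,0]; print('tilt',np.arctan2(x@n,-x[2]))
arc([.05,.1,.15,.2,.25,.3,.35,.4])
```

```text
3.1167 [0.55345173 0.1225008  0.14212964] [ 4.75319251  0.60682852 -9.09236732] 0.00944898557683605
tilt 0.2002820429304341
0.05 [0.049 0.008 0.   ] [ 0.6 -3.5  9.2]
0.1 [0.099 0.016 0.   ] [ 1.2 -7.5 18.3]
0.15 [0.148 0.024 0.   ] [  1.9 -12.   27.1]
0.2 [0.197 0.032 0.   ] [  2.7 -16.8  35.8]
0.25 [0.247 0.04  0.   ] [  3.6 -22.1  44.1]
0.3 [0.296 0.048 0.   ] [  4.5 -27.8  52.2]
0.35 [0.346 0.056 0.   ] [  5.5 -33.9  60. ]
0.4 [0.395 0.064 0.   ] [  6.5 -40.4  67.4]
```

{"fn": "servo_tool", "kwargs": {"moves": "0.069 0.011 0 0.8 -5.1 12.8 1;0.138 0.022 0 1.8 -11 25.3 1;0.207 0.034 0 2.9 -17.7 37.4 1;0.276 0.045 0 4.1 -25.4 49 1;0.336 0.054 0 5.3 -32.7 58.4 1"}}

```text
t: 3.53
tool_pos: [0.5592, 0.0898, 0.2011]
ee_rot: [0.66, 0.131, 0.697, 0.248]
force: [3.0, 3.2, -6.8]
opening: 0.0088
```

{"fn": "servo_tool", "kwargs": {"moves": "0 0 0 0 0 0 1;0 0 0 0 0 0 1"}}

```text
t: 3.7
tool_pos: [0.5594, 0.0887, 0.2022]
ee_rot: [0.66, 0.131, 0.697, 0.247]
force: [-1.6, -1.9, 2.6]
opening: 0.0091
```

Run:
```python
from plan import *
s,R=state(); print(s['t'],s['tool_pos'],s['force'],s['opening'],s['q'].round(2))
p,e,n=frame(); x=R.as_matrix()[:,0]; print('tilt',np.arctan2(x@n,-x[2]))
print('retreat dir',-x*120)
from ov import draw
for nm,o in(('side',(150,110)),):
    im=ctrl.read_camera(nm)[o[1]:o[1]+160,o[0]:o[0]+190,::-1].copy();im=cv2.resize(im,None,fx=4,fy=3.7)
    draw(im,nm,p,.54,ctrl.camera_info(nm),o,4,3.7);cv2.imwrite('pics/s2.png',im)
```

```text
3.7 [0.55944745 0.08868675 0.20218568] [-1.61617357 -1.92146337  2.59346329] 0.009050237523155232 [ 0.14  0.04  0.13 -0.55 -1.67 -1.59]
tilt 0.542957248811225
retreat dir [ 11.26635407 -60.98010684 102.73507598]
```

View pics/s2.png

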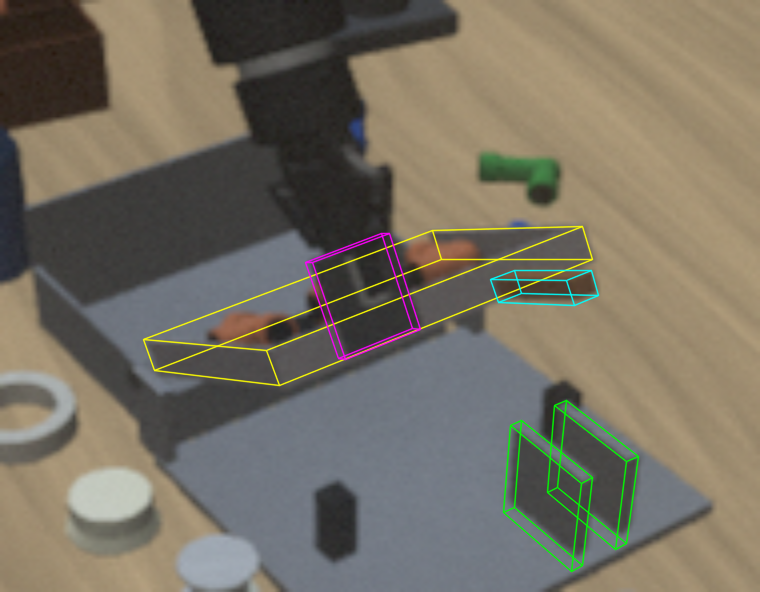

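{"fn": "servo_tool", "kwargs": {"moves": "0 0 0 0 0 0 0.4;0 0 0 0 0 0 0;0 0 0 0 0 0 -0.4;0 0 0 3 -16 27 -0.4;0 0 0 6 -34 57 -0.4"}}

```text
t: 4.17
tool_pos: [0.5642, 0.0563, 0.2569]
ee_rot: [0.658, 0.13, 0.699, 0.247]
force: [0.8, -0.2, 1.1]
opening: 0.0602
```

Run:
```python
from plan import *
s,R=state(); print(s['t'],s['tool_pos'],s['force'],s['opening'],s['q'].round(2))
p,e,n=frame()
from ov import draw
for nm,o in(('side',(150,110)),):
    im=ctrl.read_camera(nm)[o[1]:o[1]+160,o[0]:o[0]+190,::-1].copy();im=cv2.resize(im,None,fx=4,fy=3.7)
    draw(im,nm,p,.53,ctrl.camera_info(nm),o,4,3.7);cv2.imwrite('pics/s3.png',im)
for a in(.785,.6):
  for sg in(1,-1): print(sg,goto((-55,258,5),a,.53,'x',sg,.1))
```

```text
4.1667 [0.56418125 0.05632287 0.25690618] [ 0.77381214 -0.19724235  1.14376615] 0.06022938408427601 [ 0.08  0.07  0.25 -0.55 -1.79 -1.59]
1 (array([-0.64859686,  0.11970652, -1.60084399]), array([-122.28908211,  107.50875575,   22.90622987]))
-1 (array([-0.57172154, -0.32390185,  1.57709584]), array([-122.28908211,  107.50875575,   22.90622987]))
1 (array([-0.53026771,  0.28431081, -1.55957311]), array([-119.93650863,   92.9308567 ,   25.32713394]))
-1 (array([-0.40677669, -0.44053421,  1.53564445]), array([-119.93650863,   92.9308567 ,   25.32713394]))
```

View pics/s3.png

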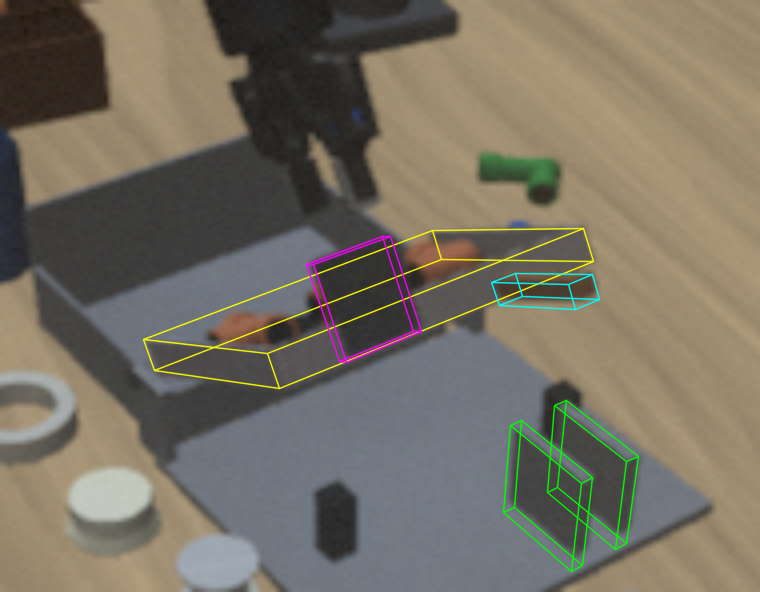

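{"fn": "servo_tool", "kwargs": {"moves": "0 0 0 0 -10 40 -0.4;-0.05 -0.03 0.13 -15 10 75 -0.4;-0.57 -0.32 1.58 -60 40 95 -0.8;-0.57 -0.32 1.58 -90 60 100 -1;-0.57 -0.32 1.58 -120 90 100 -1"}}

```text
t: 4.63
tool_pos: [0.457, 0.1318, 0.3666]
ee_rot: [0.632, -0.104, 0.69, 0.337]
force: [0.6, 1.8, 1.3]
opening: 0.0853
```

Run:
```python
from plan import *
s,R=state(); print(s['t'],s['tool_pos'],s['q'].round(2))
print(goto((-55,258,5),.785,.535,'x',-1,.1))
```

```text
4.6333 [0.45697122 0.13184728 0.36661018] [ 0.42 -0.13  0.26 -0.37 -1.98 -1.5 ]
(array([-0.40121311, -0.22438821,  1.11096257]), array([-12.62527204,  26.46483448, -77.28794269]))
```

{"fn": "servo_tool", "kwargs": {"moves": "-0.4 -0.22 1.11 -13 26 -10 -1;-0.4 -0.22 1.11 -13 26 -20 -1;-0.4 -0.22 1.11 -13 26 -30 -1;-0.4 -0.22 1.11 -13 26 -40 -1;-0.4 -0.22 1.11 -13 26 -60 -1"}}

```text
t: 5.05
tool_pos: [0.4444, 0.1588, 0.3079]
ee_rot: [0.533, -0.38, 0.625, 0.425]
force: [0.1, -0.6, -0.2]
opening: 0.0852
```

{"fn": "servo_tool", "kwargs": {"moves": "-0.2 -0.11 0.55 0 0 -5 -1;-0.2 -0.11 0.55 0 0 -10 -1;-0.2 -0.11 0.55 0 0 -10 -1;-0.2 -0.11 0.55 0 0 -10 -1;-0.2 -0.11 0.55 0 0 -10 -1"}}

```text
t: 5.47
tool_pos: [0.4444, 0.1598, 0.2976]
ee_rot: [-0.389, 0.611, -0.505, -0.469]
force: [-0.5, -0.8, 0.2]
opening: 0.0853
```

Run:
```python
from plan import *
from ov import draw
p,e,n=frame()
s,R=state(); print(s['t'],s['tool_pos'],s['q'].round(2))
print(goto((-55,258,5),.785,.535,'x',-1,.1))
i=ctrl.camera_info('wrist');im=ctrl.read_camera('wrist')[:,:,::-1].copy()
im=cv2.resize(im,None,fx=1.5,fy=1.5); draw(im,'wrist',np.load('p.npy'),.54,i,(0,0),1.5,1.5); cv2.imwrite('pics/w2.png',im)
```

```text
5.4667 [0.44436747 0.1598164  0.29764518] [ 0.93 -0.23 -0.14  0.2  -1.83 -0.7 ]
(array([ 0.01084823,  0.00387543, -0.02776719]), array([-0.02152669, -1.50428722, -8.32293877]))
```

View pics/w2.png

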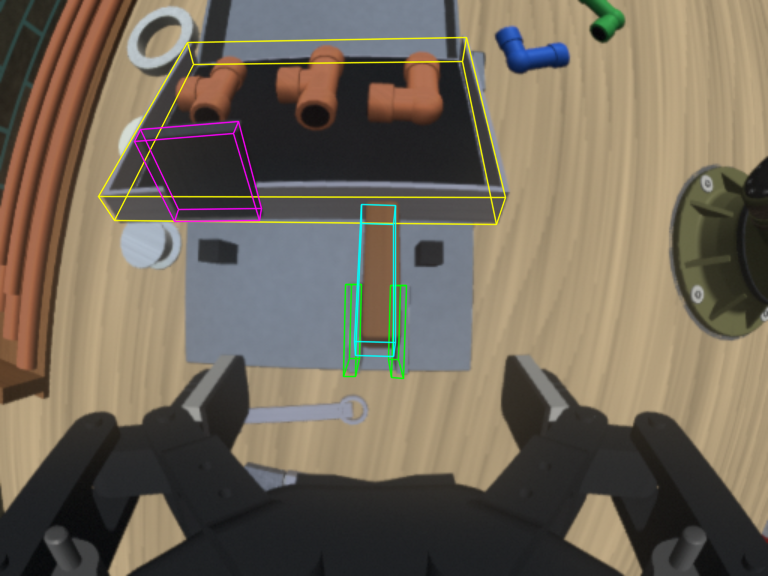

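Run:
```python
from plan import *
print(goto((-55,258,5),.785,.535,'x',-1,0.0))
```

```text
(array([ 0.01308952,  0.00442459, -0.03366874]), array([   4.29823047,  -26.08315452, -104.81908213]))
```

{"fn": "servo_tool", "kwargs": {"moves": "0.01 0.005 -0.03 1 -8 -30 -1;0.01 0.005 -0.03 3 -18 -68 -1;0.01 0.005 -0.03 4 -26 -95 -0.8;0.01 0.005 -0.03 4 -26 -105 -0.3;0.01 0.005 -0.03 4 -26 -105 0.2"}}

```text
t: 5.93
tool_pos: [0.4471, 0.1335, 0.1901]
ee_rot: [-0.395, 0.602, -0.513, -0.467]
force: [0.6, -0.1, -0.6]
opening: 0.0545
```

{"fn": "servo_tool", "kwargs": {"moves": "0 0 0 0 0 0 0.5;0 0 0 0 0 0 1;0 0 0 0 0 0 1;0 0 0 0 0 0 1;0 0 0 0 0 0 1", "force": 80}}

```text
t: 6.35
tool_pos: [0.446, 0.1345, 0.1918]
ee_rot: [-0.395, 0.602, -0.513, -0.468]
force: [-13.6, 2.4, 4.8]
opening: 0.019
```

Run:
```python
from plan import *
p,e,n=frame()
s,R=state(); print(s['t'],s['tool_pos'],s['q'].round(2),s['force'])
x=R.as_matrix()[:,0]; print('tilt',np.arctan2(x@n,-x[2]))
print(goto((-55,258,5),.785,.535,'x',-1,.0))
arc([.06,.12,.18,.24,.3])
```

```text
6.35 [0.44599619 0.1344667  0.191751  ] [ 0.88 -0.27 -0.36  0.19 -1.65 -0.71] [-13.57480981   2.36832143   4.82478878]
tilt -0.2526131489686255
(array([ 0.00343921, -0.0049768 , -0.00367375]), array([ 2.29135644, -0.57898437,  0.67999543]))
0.06 [0.059 0.01  0.   ] [ 1.2 -7.3 12.7]
0.12 [0.118 0.019 0.   ] [  2.5 -15.3  25. ]
0.18 [0.178 0.029 0.   ] [  3.9 -24.1  36.7]
0.24 [0.237 0.038 0.   ] [  5.4 -33.5  47.9]
0.3 [0.296 0.048 0.   ] [  7.  -43.6  58.5]
```

{"fn": "servo_tool", "kwargs": {"moves": "0.059 0.01 0 2 -7.3 12.7 1;0.118 0.019 0 4 -15.3 25 1;0.178 0.029 0 5.4 -24.1 36.7 1;0.237 0.038 0 7 -33.5 47.9 1;0.296 0.048 0 8.5 -43.6 58.5 1"}}

```text
t: 6.77
tool_pos: [0.4534, 0.0911, 0.2508]
ee_rot: [0.466, -0.525, 0.447, 0.555]
force: [-3.6, -1.9, -9.1]
opening: 0.019
```

```bash
cat > st.py <<'E'
from plan import *
import sys
p,e,n=frame()
s,R=state(); print(s['t'],s['tool_pos'].round(4),s['q'].round(2),s['force'].round(1),s['torque'].round(2))
x=R.as_matrix()[:,0]; print('tilt',np.arctan2(x@n,-x[2]), 'local',((s['tool_pos']-[p[0],p[1],.075])@np.c_[e,n,[0,0,1]]).round(4))
if len(sys.argv)>1: arc([float(v) for v in sys.argv[1:]])
E
python3 st.py .06 .12 .18 .24 .3
```

```text
6.7667 [0.4534 0.0911 0.2508] [ 0.6  -0.32 -0.19 -0.05 -1.69 -0.44] [-3.6 -1.9 -9.1] [-1.22  0.58  0.06]
tilt 0.05066761340283801 local [-0.0568  0.1717  0.1758]
0.06 [0.059 0.01  0.   ] [  1.7 -10.7  10. ]
0.12 [0.118 0.019 0.   ] [  3.6 -22.   19.3]
0.18 [0.178 0.029 0.   ] [  5.5 -33.8  27.9]
0.24 [0.237 0.038 0.   ] [  7.4 -46.1  35.8]
0.3 [0.296 0.048 0.   ] [  9.5 -58.9  42.9]
```

{"fn": "servo_tool", "kwargs": {"moves": "0.059 0.01 0 1.7 -10.7 10 1;0.118 0.019 0 3.6 -22 19.3 1;0.178 0.029 0 5.5 -33.8 27.9 1;0.237 0.038 0 7.4 -46.1 35.8 1;0.296 0.048 0 9.5 -58.9 42.9 1"}}

```text
t: 7.18
tool_pos: [0.4636, 0.0321, 0.2945]
ee_rot: [0.529, -0.436, 0.37, 0.627]
force: [3.9, 0.2, -8.2]
opening: 0.019
```

```bash
python3 st.py .05 .1 .15 .2 .24 .26
```

```text
7.1833 [0.4636 0.0321 0.2945] [ 0.21 -0.24  0.03 -0.36 -1.81 -0.13] [ 3.9  0.2 -8.2] [-2.29 -1.25 -0.52]
tilt 0.3533648380243911 local [-0.0561  0.1117  0.2195]
0.05 [0.049 0.008 0.   ] [  1.8 -11.    5.3]
0.1 [0.099 0.016 0.   ] [  3.6 -22.2  10.1]
0.15 [0.148 0.024 0.   ] [  5.4 -33.6  14.2]
0.2 [0.197 0.032 0.   ] [  7.3 -45.2  17.8]
0.24 [0.237 0.038 0.   ] [  8.8 -54.7  20.3]
0.26 [0.257 0.041 0.   ] [  9.6 -59.4  21.3]
```

{"fn": "servo_tool", "kwargs": {"moves": "0.049 0.008 0 1.8 -11 5.3 1;0.099 0.016 0 3.6 -22.2 10.1 1;0.148 0.024 0 5.4 -33.6 14.2 1;0.185 0.03 0 6.9 -42.5 17 1;0.205 0.033 0 7.6 -47 18.3 1"}}

```text
t: 7.6
tool_pos: [0.4718, -0.0159, 0.3134]
ee_rot: [0.565, -0.369, 0.312, 0.669]
force: [0.7, 3.9, -2.0]
opening: 0.0193
```

```bash
python3 st.py .02 .03 .04
python3 - <<'E'
from plan import *
for n in('scene','side'):
    im=ctrl.read_camera(n)[:,:,::-1]; cv2.imwrite(f'pics/{n}_up.png',cv2.resize(im[110:330,130:370],None,fx=3,fy=2.7))
E
```

```text
7.6 [ 0.4718 -0.0159  0.3134] [-0.07 -0.11  0.18 -0.59 -1.95  0.04] [ 0.7  3.9 -2. ] [-1.38 -0.19 -0.29]
tilt 0.5629801685975976 local [-0.0556  0.0631  0.2384]
0.02 [0.02  0.003 0.   ] [ 0.8 -4.7  1.2]
0.03 [0.03  0.005 0.   ] [ 1.1 -7.1  1.8]
0.04 [0.039 0.006 0.   ] [ 1.5 -9.5  2.3]
```

View pics/scene_up.png

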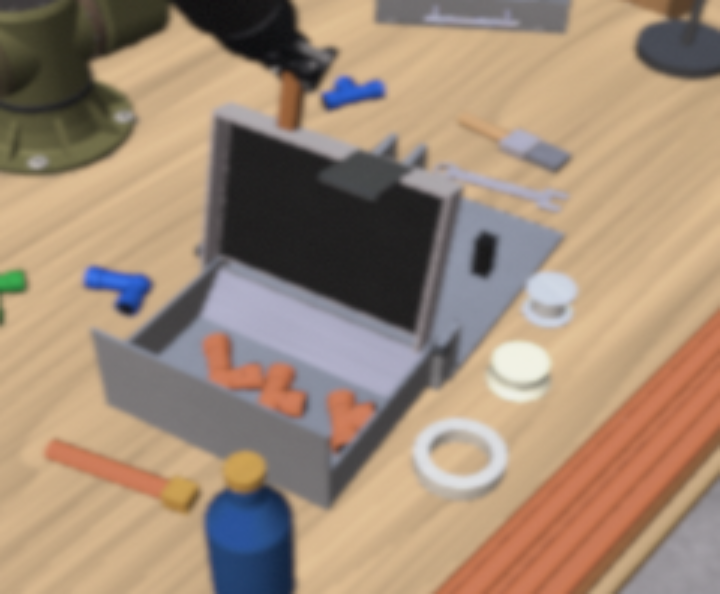

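View pics/side_up.png

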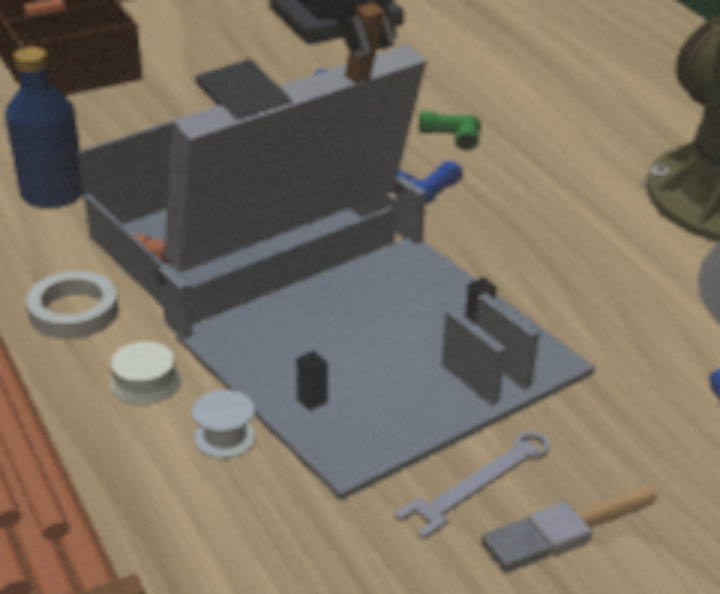

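All three fittings lie in the bin (scene crop at about (230,360), (285,390), (350,415)). I'll creep on until the tray reaches its stop.

{"fn": "servo_tool", "kwargs": {"moves": "0.01 0.002 0 0.4 -2.4 0.6 1;0.02 0.003 0 0.8 -4.7 1.2 1;0.03 0.005 0 1.1 -7.1 1.8 1;0.03 0.005 0 1.1 -7.1 1.8 1"}}

```text
t: 8.03
tool_pos: [0.4721, -0.0178, 0.3144]
ee_rot: [0.568, -0.357, 0.3, 0.678]
force: [-7.2, 21.4, -7.1]
opening: 0.0192
```

```bash
python3 st.py .02 -.06 -.12 -.18 -.24 -.3
```

```text
8.0333 [ 0.4721 -0.0178  0.3144] [-0.1  -0.09  0.2  -0.63 -1.97  0.06] [-7.2 21.4 -7.1] [2.45 0.99 0.65]
tilt 0.5992985205137227 local [-0.0556  0.0612  0.2394]
0.02 [0.02  0.003 0.   ] [ 0.8 -4.7  1.2]
-0.06 [-0.059 -0.01  -0.   ] [-2.3 14.1 -4.1]
-0.12 [-0.118 -0.019 -0.   ] [-4.5 27.9 -9. ]
-0.18 [-0.178 -0.029 -0.   ] [ -6.7  41.3 -14.8]
-0.24 [-0.237 -0.038 -0.   ] [ -8.8  54.4 -21.4]
-0.3 [-0.296 -0.048 -0.   ] [-10.8  67.1 -28.8]
```

{"fn": "servo_tool", "kwargs": {"moves": "-0.059 -0.01 0 -2.3 14.1 -4.1 1;-0.118 -0.019 0 -4.5 27.9 -9 1;-0.178 -0.029 0 -6.7 41.3 -14.8 1;-0.237 -0.038 0 -8.8 54.4 -21.4 1;-0.296 -0.048 0 -10.8 67.1 -28.8 1"}}

```text
t: 8.45
tool_pos: [0.4607, 0.0484, 0.2854]
ee_rot: [0.514, -0.456, 0.385, 0.616]
force: [0.3, -9.2, -10.6]
opening: 0.0188
```

```bash
python3 st.py -.06 -.12 -.18 -.24 -.3
```

```text
8.45 [0.4607 0.0484 0.2854] [ 0.3  -0.26 -0.02 -0.3  -1.78 -0.19] [  0.3  -9.2 -10.6] [-4.64 -0.69  0.44]
tilt 0.292547677031424 local [-0.0563  0.1284  0.2104]
-0.06 [-0.059 -0.01  -0.   ] [-2.  12.2 -8.1]
-0.12 [-0.118 -0.019 -0.   ] [ -3.9  24.  -16.9]
-0.18 [-0.178 -0.029 -0.   ] [ -5.7  35.1 -26.4]
-0.24 [-0.237 -0.038 -0.   ] [ -7.4  45.7 -36.5]
-0.3 [-0.296 -0.048 -0.   ] [ -9.   55.7 -47.3]
```

{"fn": "servo_tool", "kwargs": {"moves": "-0.059 -0.01 0 -2 12.2 -8.1 1;-0.118 -0.019 0 -3.9 24 -16.9 1;-0.178 -0.029 0 -5.7 35.1 -26.4 1;-0.237 -0.038 0 -7.4 45.7 -36.5 1;-0.296 -0.048 0 -9 55.7 -47.3 1"}}

```text
t: 8.87
tool_pos: [0.4511, 0.1036, 0.2377]
ee_rot: [-0.449, 0.543, -0.46, -0.54]
force: [3.9, -13.2, -11.3]
opening: 0.0193
```

```bash
python3 st.py -.06 -.12 -.18 -.24 -.3
```

```text
8.8667 [0.4511 0.1036 0.2377] [ 0.67 -0.32 -0.23  0.01 -1.68 -0.5 ] [  3.9 -13.2 -11.3] [-3.61 -1.86  0.47]
tilt -0.01351102696799368 local [-0.057   0.1843  0.1627]
-0.06 [-0.059 -0.01  -0.   ] [ -1.5   9.3 -11.3]
-0.12 [-0.118 -0.019 -0.   ] [ -2.9  17.9 -23.2]
-0.18 [-0.178 -0.029 -0.   ] [ -4.2  25.8 -35.6]
-0.24 [-0.237 -0.038 -0.   ] [ -5.3  33.  -48.5]
-0.3 [-0.296 -0.048 -0.   ] [ -6.3  39.3 -61.7]
```

{"fn": "servo_tool", "kwargs": {"moves": "-0.059 -0.01 0 -1.5 9.3 -11.3 1;-0.118 -0.019 0 -2.9 17.9 -23.2 1;-0.178 -0.029 0 -4.2 25.8 -35.6 1;-0.237 -0.038 0 -5.3 33 -48.5 1;-0.296 -0.048 0 -6.3 39.3 -61.7 1"}}

```text
t: 9.28
tool_pos: [0.4444, 0.1425, 0.1757]
ee_rot: [-0.374, 0.618, -0.524, -0.452]
force: [5.9, -14.1, -6.7]
opening: 0.019
```

{"fn": "servo_tool", "kwargs": {"moves": "0 0 0 0 0 0 1;0 0 0 0 0 0 0.3;0 0 0 0 0 0 -0.3;0 0 0 0 0 0 -1;0 0 0 0 0 0 -1"}}

```text
t: 9.7
tool_pos: [0.4445, 0.1429, 0.1767]
ee_rot: [-0.374, 0.618, -0.523, -0.452]
force: [-0.3, -0.4, 0.1]
opening: 0.0649
```

```bash
python3 st.py
python3 - <<'E'
from plan import *
s,R=state();x=R.as_matrix()[:,0]; print(-x*100)
E
```

```text
9.7 [0.4445 0.1429 0.1767] [ 0.92 -0.24 -0.38  0.22 -1.65 -0.76] [-0.3 -0.4  0.1] [ 0.84  0.1  -0.02]
tilt -0.31687986635494436 local [-0.0573  0.2242  0.1017]
[-4.39039376 30.85442792 95.01962282]
```

{"fn": "servo_tool", "kwargs": {"moves": "0 0 0 -1 5 15 -1;0 0 0 -2 16 50 -1;0 0 0 -4 28 88 -1;0 0 0 -4 35 125 -1;0 0 0 -4 35 150 -1"}}

```text
t: 10.12
tool_pos: [0.4407, 0.1786, 0.331]
ee_rot: [-0.376, 0.618, -0.522, -0.452]
force: [1.3, 0.1, 0.4]
opening: 0.0853
```

Run:
```python
from plan import *
from ov import draw
p,e,n=frame()
for nm,o in(('side',(150,110)),):
    im=ctrl.read_camera(nm)[o[1]:o[1]+160,o[0]:o[0]+190,::-1].copy();im=cv2.resize(im,None,fx=4,fy=3.7)
    draw(im,nm,p,.47,ctrl.camera_info(nm),o,4,3.7);cv2.imwrite('pics/s4.png',im)
i=ctrl.camera_info('wrist');im=ctrl.read_camera('wrist')[:,:,::-1].copy()
im=cv2.resize(im,None,fx=1.5,fy=1.5); draw(im,'wrist',p,.47,i,(0,0),1.5,1.5); cv2.imwrite('pics/w4.png',im)
s,R=state();print(s['q'].round(2))
for sg in(1,-1):print(goto((50,197,52),0,.47,'y',sg,.1))
```

```text
[ 0.97 -0.17 -0.04  0.23 -1.92 -0.75]
(array([ 0.58103768,  0.22464034, -1.61184759]), array([ 126.3373382 , -125.80707008,  -49.70572651]))
(array([ 0.62466338, -0.02533835,  1.58607508]), array([ 126.3373382 , -125.80707008,  -49.70572651]))
```

View pics/s4.png

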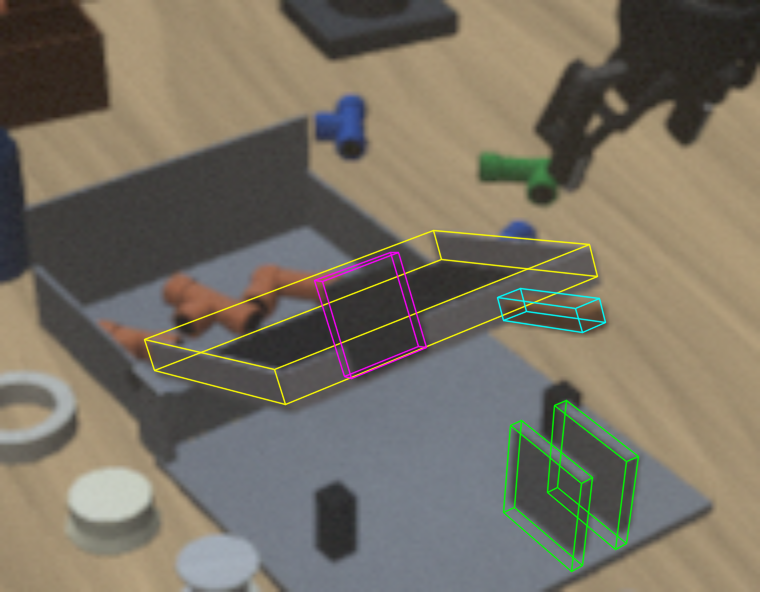

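View pics/w4.png

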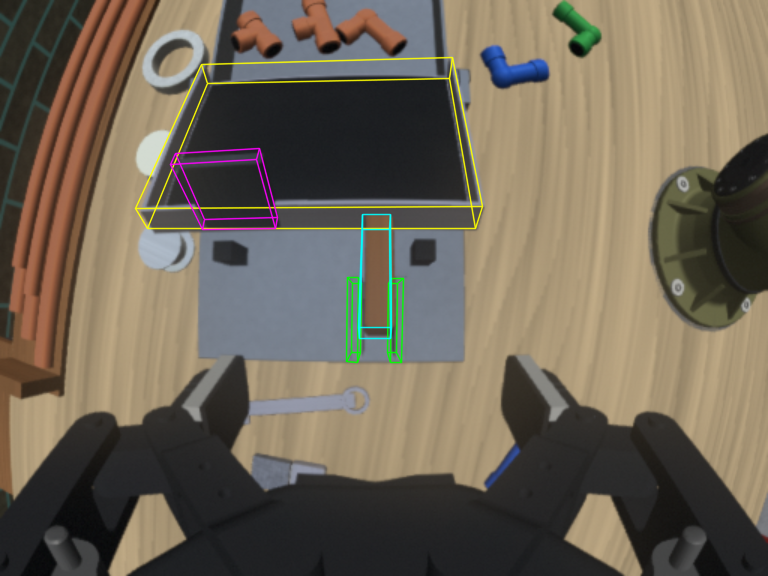

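{"fn": "servo_tool", "kwargs": {"moves": "0.58 0.22 -1.61 30 -20 20 -1;0.58 0.22 -1.61 60 -50 30 -1;0.58 0.22 -1.61 90 -80 20 -1;0.58 0.22 -1.61 126 -110 10 -1;0.58 0.22 -1.61 126 -126 0 -1"}}

```text
t: 10.63
tool_pos: [0.57, 0.0506, 0.3309]
ee_rot: [0.531, -0.379, 0.644, 0.398]
force: [1.7, 1.5, -0.9]
opening: 0.0855
```

Run:
```python
from plan import *
print(goto((50,197,52),0,.475,'y',1,.07))
```

```text
(array([ 0.3738189 ,  0.13943792, -1.02416438]), array([ -4.25358819,  14.49706461, -74.22031593]))
```

{"fn": "servo_tool", "kwargs": {"moves": "0.37 0.14 -1.02 -4 0 -10 -0.4;0.37 0.14 -1.02 -4 0 -20 -0.4;0.37 0.14 -1.02 -4 0 -30 -0.4;0.37 0.14 -1.02 -4 0 -35 -0.4;0.37 0.14 -1.02 -4 0 -40 -0.4"}}

```text
t: 11.05
tool_pos: [0.5661, 0.0504, 0.2904]
ee_rot: [0.634, -0.105, 0.701, 0.309]
force: [-0.2, -1.4, 0.4]
opening: 0.0598
```

{"fn": "servo_tool", "kwargs": {"moves": "0.18 0.07 -0.48 0 0 0 -0.4;0.18 0.07 -0.48 0 0 0 -0.4;0.18 0.07 -0.48 0 0 0 -0.4;0.18 0.07 -0.48 0 0 0 -0.4;0.18 0.07 -0.48 0 0 0 -0.4"}}

```text
t: 11.47
tool_pos: [0.5658, 0.049, 0.2912]
ee_rot: [0.672, 0.135, 0.697, 0.213]
force: [-0.7, -0.4, 0.3]
opening: 0.0595
```

Run:
```python
from plan import *
from ov import draw
p,e,n=frame()
s,R=state();print(s['t'],s['q'].round(2),s['opening'])
print(goto((50,197,52),0,.475,'y',1,.0))
i=ctrl.camera_info('wrist');im=ctrl.read_camera('wrist')[:,:,::-1].copy()
im=cv2.resize(im,None,fx=1.5,fy=1.5); draw(im,'wrist',p,.475,i,(0,0),1.5,1.5); cv2.imwrite('pics/w5.png',im)
```

```text
11.4667 [ 0.1   0.04  0.29 -0.51 -1.8  -1.68] 0.059549615982034315
(array([-0.02184011, -0.00992109,  0.04518723]), array([ -5.2039062 ,  47.74727993, -96.71611843]))
```

View pics/w5.png

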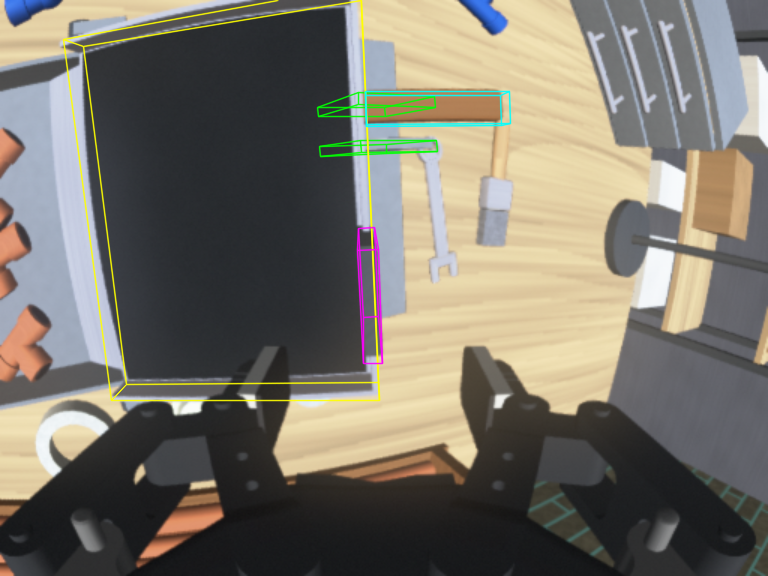

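{"fn": "servo_tool", "kwargs": {"moves": "-0.02 -0.01 0.045 -2 15 -30 -0.4;-0.02 -0.01 0.045 -4 30 -63 -0.4;-0.02 -0.01 0.045 -5 42 -88 -0.4;-0.02 -0.01 0.045 -5 46 -97 -0.4;-0.02 -0.01 0.045 -5 46 -97 -0.4"}}

```text
t: 11.93
tool_pos: [0.5595, 0.096, 0.1915]
ee_rot: [0.67, 0.109, 0.7, 0.223]
force: [0.0, 0.2, 0.3]
opening: 0.06
```

{"fn": "servo_tool", "kwargs": {"moves": "0 0 0 0 0 0 0.2;0 0 0 0 0 0 1;0 0 0 0 0 0 1;0 0 0 0 0 0 1;0 0 0 0 0 0 1", "force": 80}}

```text
t: 12.35
tool_pos: [0.5601, 0.097, 0.1946]
ee_rot: [0.671, 0.109, 0.698, 0.224]
force: [-4.0, 6.8, 5.5]
opening: 0.0091
```

```bash
python3 st.py -.05 -.1 -.15 -.2 -.25; python3 -c "
from plan import *
print(goto((50,197,52),0,.475,'y',1,.0))"
```

```text
12.35 [0.5601 0.097  0.1946] [ 0.2   0.02  0.09 -0.48 -1.62 -1.63] [-4.   6.8  5.5] [0.21 0.55 0.48]
tilt 0.47665867363597664 local [0.0495 0.1605 0.1196]
-0.05 [-0.049 -0.008 -0.   ] [-0.9  5.7 -8.2]
-0.1 [-0.099 -0.016 -0.   ] [ -1.8  11.  -16.6]
-0.15 [-0.148 -0.024 -0.   ] [ -2.6  15.9 -25.3]
-0.2 [-0.197 -0.032 -0.   ] [ -3.3  20.3 -34.3]
-0.25 [-0.247 -0.04  -0.   ] [ -3.9  24.3 -43.4]
(array([-0.00177517,  0.00051255, -0.00835617]), array([ 0.53263488, -0.27535555, -0.19952924]))
```

{"fn": "servo_tool", "kwargs": {"moves": "-0.049 -0.008 0 -0.9 5.7 -8.2 1;-0.099 -0.016 0 -1.8 11 -16.6 1;-0.148 -0.024 0 -2.6 15.9 -25.3 1;-0.197 -0.032 0 -3.3 20.3 -34.3 1;-0.247 -0.04 0 -3.9 24.3 -43.4 1"}}

```text
t: 12.77
tool_pos: [0.5561, 0.1201, 0.153]
ee_rot: [0.694, 0.019, 0.707, 0.137]
force: [-4.5, -4.1, 2.2]
opening: 0.009
```

```bash
python3 st.py -.04 -.08 -.12 -.15 -.18 -.2
```

```text
12.7667 [0.5561 0.1201 0.153 ] [ 0.42 -0.03 -0.07 -0.22 -1.48 -1.81] [-4.5 -4.1  2.2] [-1.99  1.42  0.58]
tilt 0.2227098505292027 local [0.0493 0.1839 0.078 ]
-0.04 [-0.039 -0.006 -0.   ] [-0.5  2.9 -7.4]
-0.08 [-0.079 -0.013 -0.   ] [ -0.9   5.6 -14.9]
-0.12 [-0.118 -0.019 -0.   ] [ -1.3   7.9 -22.6]
-0.15 [-0.148 -0.024 -0.   ] [ -1.5   9.5 -28.4]
-0.18 [-0.178 -0.029 -0.   ] [ -1.8  10.8 -34.2]
-0.2 [-0.197 -0.032 -0.   ] [ -1.9  11.7 -38.1]
```

{"fn": "servo_tool", "kwargs": {"moves": "-0.039 -0.006 0 -0.5 2.9 -7.4 1;-0.079 -0.013 0 -0.9 5.6 -14.9 1;-0.118 -0.019 0 -1.3 7.9 -22.6 1;-0.148 -0.024 0 -1.5 9.5 -28.4 1;-0.168 -0.027 0 -1.7 10.4 -32.2 1"}}

```text
t: 13.18
tool_pos: [0.5543, 0.1303, 0.1211]
ee_rot: [0.702, -0.042, 0.707, 0.077]
force: [-3.0, -3.6, 1.3]
opening: 0.0091
```

```bash
python3 st.py -.02 -.04 -.06 -.08 -.1
```

```text
13.1833 [0.5543 0.1303 0.1211] [ 0.55 -0.03 -0.17 -0.05 -1.41 -1.95] [-3.  -3.6  1.3] [-0.8   0.65  0.19]
tilt 0.05040605425829208 local [0.0491 0.1942 0.0461]
-0.02 [-0.02  -0.003 -0.   ] [-0.1  0.9 -3.9]
-0.04 [-0.039 -0.006 -0.   ] [-0.3  1.7 -7.8]
-0.06 [-0.059 -0.01  -0.   ] [ -0.4   2.4 -11.7]
-0.08 [-0.079 -0.013 -0.   ] [ -0.5   3.  -15.7]
-0.1 [-0.099 -0.016 -0.   ] [ -0.6   3.6 -19.6]
```

{"fn": "servo_tool", "kwargs": {"moves": "-0.015 -0.002 0 -0.1 0.7 -3 1;-0.03 -0.005 0 -0.2 1.3 -6 1;-0.043 -0.007 0 -0.3 1.8 -8.5 1;-0.053 -0.009 0 -0.4 2.1 -10.5 1;-0.059 -0.01 0 -0.4 2.4 -11.7 1"}}

```text
t: 13.6
tool_pos: [0.5541, 0.1319, 0.1116]
ee_rot: [0.705, -0.063, 0.705, 0.055]
force: [-10.7, -7.4, 14.0]
opening: 0.009
```

```bash
python3 st.py -.01 -.02
```

```text
13.6 [0.5541 0.1319 0.1116] [ 0.59 -0.02 -0.2   0.01 -1.4  -2.  ] [-10.7  -7.4  14. ] [-0.63  3.49  0.13]
tilt -0.011188179581384813 local [0.0492 0.1959 0.0366]
-0.01 [-0.01  -0.002 -0.   ] [-0.1  0.4 -2. ]
-0.02 [-0.02  -0.003 -0.   ] [-0.1  0.7 -3.9]
```

{"fn": "servo_tool", "kwargs": {"moves": "0 0 0 0 0.3 -2 1;0 0 0 0.5 0.3 -3 1;0 0 0 0.5 0.3 -3 1"}}

```text
t: 13.85
tool_pos: [0.5541, 0.1319, 0.1115]
ee_rot: [0.705, -0.063, 0.705, 0.055]
force: [-14.2, -3.9, 14.4]
opening: 0.0093
```

```bash
python3 st.py
python3 - <<'E'
from plan import *
from ov import draw
p,e,n=frame()
for nm,o in(('side',(150,140)),):
    im=ctrl.read_camera(nm)[o[1]:o[1]+160,o[0]:o[0]+190,::-1].copy();im=cv2.resize(im,None,fx=4,fy=3.7)
    draw(im,nm,p,0,ctrl.camera_info(nm),o,4,3.7);cv2.imwrite('pics/s6.png',im)
E
```

```text
13.85 [0.5541 0.1319 0.1115] [ 0.59 -0.02 -0.2   0.01 -1.4  -2.  ] [-14.2  -3.9  14.4] [0.33 4.73 0.16]
tilt -0.011015558350718683 local [0.0492 0.1959 0.0365]
```

View pics/s6.png

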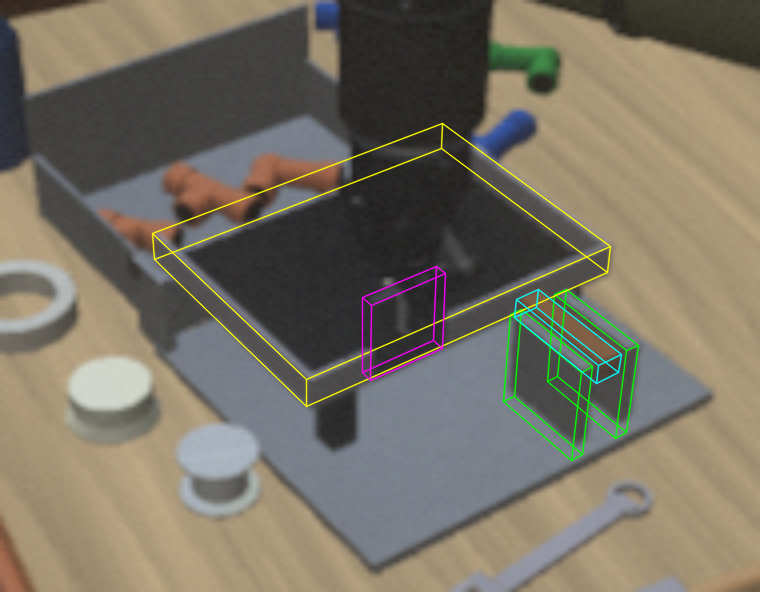

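{"fn": "servo_tool", "kwargs": {"moves": "0.01 0 0 1 0 -4 1;0.01 0 0 1.5 0 -5.5 1;0.01 0 0 1.5 0 -5.5 1;0.01 0 0 1.5 0 -5.5 1"}}

```text
t: 14.23
tool_pos: [0.5542, 0.1321, 0.1114]
ee_rot: [0.705, -0.06, 0.704, 0.059]
force: [-26.6, -0.4, 28.4]
opening: 0.0091
```

```bash
python3 st.py
```

```text
14.2333 [0.5542 0.1321 0.1114] [ 0.59 -0.02 -0.2   0.   -1.4  -1.99] [-26.6  -0.4  28.4] [0.76 8.74 0.14]
tilt -0.000497083030045509 local [0.0493 0.196  0.0364]
```

{"fn": "servo_tool", "kwargs": {"moves": "0 0 0 0 0 0 1;0 0 0 0 0 -0.5 1;0 0 0 0 0 -0.5 0.4;0 0 0 0 0 -0.5 -0.2;0 0 0 0 0 -0.5 -0.4"}}

```text
t: 14.65
tool_pos: [0.5546, 0.1322, 0.1108]
ee_rot: [0.705, -0.06, 0.704, 0.059]
force: [-0.2, 0.2, -0.1]
opening: 0.0448
```

{"fn": "servo_tool", "kwargs": {"moves": "0 0 0 0 0 10 -0.4;0 0 0 0 0 40 -0.4;0 0 0 0 0 80 -0.4;0 0 0 -20 20 120 -0.4;0 0 0 -60 30 150 -0.4"}}

```text
t: 15.07
tool_pos: [0.5077, 0.1588, 0.2538]
ee_rot: [0.706, -0.059, 0.703, 0.058]
force: [0.5, 0.8, 0.1]
opening: 0.0599
```

```bash
python3 st.py
python3 - <<'E'
from plan import *
from ov import draw
p,e,n=frame()
for nm,o in(('side',(150,140)),('scene',(150,135))):
    im=ctrl.read_camera(nm)[:,:,::-1].copy(); cv2.imwrite(f'pics/{nm}_end.png',im)
    c=[cv2.resize(x[o[1]:o[1]+160,o[0]:o[0]+190],None,fx=4,fy=1.87*2)[:,:] for x in (im,cv2.imread(f'pics/{nm}0.png'))]
    cv2.imwrite(f'pics/{nm}_endc.png',c[0])
    d=cv2.absdiff(cv2.GaussianBlur(im,(0,0),2),cv2.GaussianBlur(cv2.imread(f'pics/{nm}0.png'),(0,0),2)).max(2); cv2.imwrite(f'pics/{nm}_d.png',np.clip(d.astype(int)*4,0,255))
E
```

```text
15.0667 [0.5077 0.1588 0.2538] [ 0.68 -0.14 -0.05  0.   -1.66 -2.09] [0.5 0.8 0.1] [ 0.18  0.09 -0.02]
tilt -0.001049186979999589 local [0.0076 0.2298 0.1788][ WARN:0@2.543] global loadsave.cpp:1063 imwrite_ Unsupported depth image for selected encoder is fallbacked to CV_8U.
```

View pics/side_endc.png

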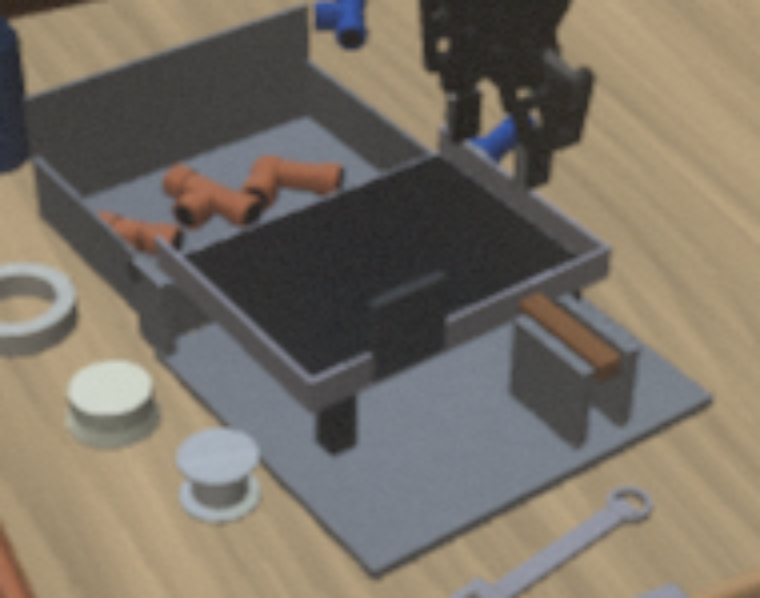

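View pics/side_d.png

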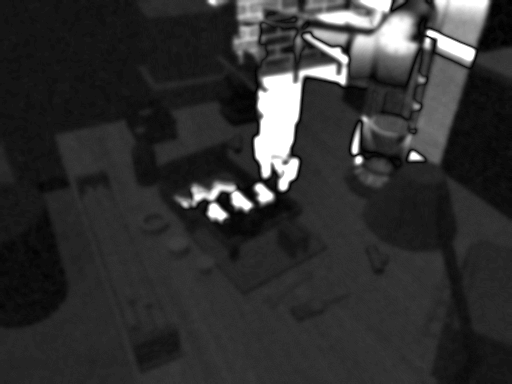

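View pics/scene_d.png

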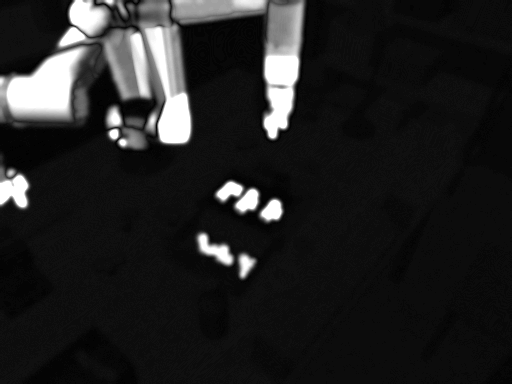

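View pics/scene_end.png

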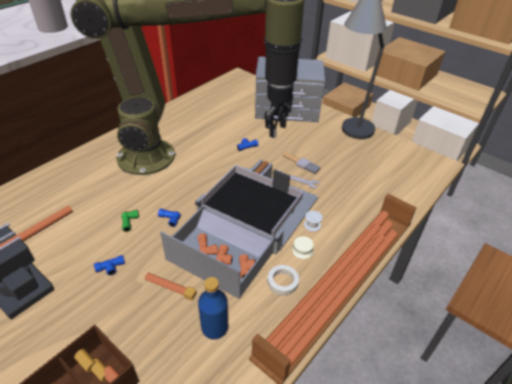

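The difference images against the start show only the arm and the three fittings, so the tray is back exactly and nothing else moved.

```bash
python3 -c "
from bench import ctrl
print(ctrl.finish_job())"
```

```text
the job is handed in; nothing more can be done
None
```

The job is done and handed in at about 15 s. The tray is empty, all three copper fittings are in the bin, and the tray is back down and level.

- **Lift:** I lifted the tray by its tab to about 0.54 rad and let go, and it stayed there.
- **Tip:** I then took the handle and swung the tray up until about 21 N of resistance showed it was at its stop.
- **Lower:** I brought it down by the handle to about 0.47 rad. The cheeks leave no room for fingers beside the handle further down, so I took the tab again for the rest. At the bottom, a gentle push of about 28 N moved it no further, so it is fully home.

**Last checks:** comparing the pictures before and after, only the arm and the three fittings differ; the tray outline and everything else on the bench match the start. The gripper was clear of everything, with about 1 N or less on the wrist. No check failed or disagreed.

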